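Pack out the clamping fixture and hold the stack clamped

TASK

On the test bench, fill the gap between the fixture's sliding jaw and its red sprung pad with blue spacer blocks, stood upright side by side, squarely across the middle of the bed, as many as it takes for the jaw to close on them. Then push the jaw along by its black post until you feel the stack tighten and the red pad give roughly half of its travel, and finish like that: keep hold of the post, touching nothing else, with the stack clamped between jaw and pad by your push alone. Leave unused spacers off the fixture, and the piston, the sensor and the pulley alone.

Things in the scene. Friction and masses are not known exactly. Their poses are not given: they have to be found in the camera images.
- fixture: dark steel bed of the clamping fixture, fixed to the bench, 320 (x) x 90 (y) mm, its flat top 15 mm above the bench. Origin: centre of the underside. Its x axis is the direction in which the jaw closes, towards the red pad
- carriage: sliding carriage with a 44 mm wide aluminium jaw in front (top 43 mm above the bench) and a housing behind it (top 57 mm). It slides only along the fixture's x, 0 (start) to 40 mm; a weak spring pushes it back: 2 N at the start, 4.4 N at 40 mm. Origin: under the jaw's front face, on the bed's top (15 mm above the bench); axes as the fixture's
- jaw_face (a point): centre of the jaw's flat front face, 30 mm above the bench, facing the fixture's +x. At the start, the gap (44 to 80 mm) is the distance along the fixture's x from here to pad_face
- post_grip (a point): point on the axis of the carriage's black upright round post, 20 mm diameter, 70 mm above the bench; the post's top is 90 mm above the bench and the metal at its foot 26 mm. It stands 95 mm behind the jaw face, 30 mm behind the housing's rear end; grip it across or push it from behind
- anvil: grey fixed block that carries the red sprung pad; it is clamped on the bed, at a different place along it each time. Block 40 x 70 mm, top 57 mm above the bench, its near face 34 mm behind the pad's face. Origin: on the bed's top surface, where the pad's face stands when the pad is not pressed; axes as the fixture's
- pad_face (a point): centre of the red pad's flat face, 30 mm above the bench, facing the jaw (fixture's -x); pad 44 mm wide, top 43 mm above the bench; it moves with the pad
- pad (a joint): how far the red pad is pushed in along the fixture's x, m: 0 free, 0.016 at its end stop; spring of 600 N/m with 2 N preload (about 7 N half way in)
- spacer0: blue spacer block, four alike: foot block 20 (its x, the thickness) x 40 (its y) x 30 mm high, with a lifting fin on top in the middle, 8 (x) x 28 (y) mm, from 30 to 58 mm above the underside; about 90 g, stands on the bench. Origin: centre of the underside, z up; half a turn about z makes no difference
- spacer1: blue spacer block, four alike: foot block 20 (its x, the thickness) x 40 (its y) x 30 mm high, with a lifting fin on top in the middle, 8 (x) x 28 (y) mm, from 30 to 58 mm above the underside; about 90 g, stands on the bench. Origin: centre of the underside, z up; half a turn about z makes no difference
- spacer2: blue spacer block, four alike: foot block 20 (its x, the thickness) x 40 (its y) x 30 mm high, with a lifting fin on top in the middle, 8 (x) x 28 (y) mm, from 30 to 58 mm above the underside; about 90 g, stands on the bench. Origin: centre of the underside, z up; half a turn about z makes no difference
- spacer3: blue spacer block, four alike: foot block 20 (its x, the thickness) x 40 (its y) x 30 mm high, with a lifting fin on top in the middle, 8 (x) x 28 (y) mm, from 30 to 58 mm above the underside; about 90 g, stands on the bench. Origin: centre of the underside, z up; half a turn about z makes no difference
- piston: bystander, leave alone: aluminium engine piston, 76 mm diameter, 70 mm high, standing; origin at the centre of its underside
- sensor: bystander, leave alone: black engine sensor lying flat, about 95 x 30 x 22 mm; origin under its middle
- pulley: bystander, leave alone: dark steel pulley hub, 64 mm diameter, 42 mm high, standing; origin at the centre of its underside

How it is judged:
On the way:
1. a spacer stands upright on the bed in the gap, between jaw and pad, square to them, let go ((((angle between spacer0's own z axis and vertical below 0.12 rad and angle between the x axis of spacer0 and the x axis of fixture, either way round below 0.2 rad and z of spacer0 in the frame of fixture between 0.011 and 0.019 m and y of spacer0 in the frame of fixture between -0.015 and 0.015 m and x of spacer0 in the frame of jaw_face above 0.007 m and x of spacer0 in the frame of pad_face below -0.007 m) and contact force between the fingers and spacer0 below 0.1 N) or ((angle between spacer1's own z axis and vertical below 0.12 rad and angle between the x axis of spacer1 and the x axis of fixture, either way round below 0.2 rad and z of spacer1 in the frame of fixture between 0.011 and 0.019 m and y of spacer1 in the frame of fixture between -0.015 and 0.015 m and x of spacer1 in the frame of jaw_face above 0.007 m and x of spacer1 in the frame of pad_face below -0.007 m) and contact force between the fingers and spacer1 below 0.1 N) or ((angle between spacer2's own z axis and vertical below 0.12 rad and angle between the x axis of spacer2 and the x axis of fixture, either way round below 0.2 rad and z of spacer2 in the frame of fixture between 0.011 and 0.019 m and y of spacer2 in the frame of fixture between -0.015 and 0.015 m and x of spacer2 in the frame of jaw_face above 0.007 m and x of spacer2 in the frame of pad_face below -0.007 m) and contact force between the fingers and spacer2 below 0.1 N) or ((angle between spacer3's own z axis and vertical below 0.12 rad and angle between the x axis of spacer3 and the x axis of fixture, either way round below 0.2 rad and z of spacer3 in the frame of fixture between 0.011 and 0.019 m and y of spacer3 in the frame of fixture between -0.015 and 0.015 m and x of spacer3 in the frame of jaw_face above 0.007 m and x of spacer3 in the frame of pad_face below -0.007 m) and contact force between the fingers and spacer3 below 0.1 N))), for 0.2 s.
At the end, for the whole second after the job is handed in: Fingers hold the carriage still with over 3 N; pad pressed in 3.5 to 13.5 of 16 mm; spacers bear on jaw and pad (over 2 N each); each spacer on the fixture stands upright on the bed in the gap, square within 0.2 rad, within 15 mm of its centre line; robot touches no spacer, pad or anvil (value of joint pad between 0.0035 and 0.0135 m and (((angle between spacer0's own z axis and vertical below 0.12 rad and angle between the x axis of spacer0 and the x axis of fixture, either way round below 0.2 rad and z of spacer0 in the frame of fixture between 0.011 and 0.019 m and y of spacer0 in the frame of fixture between -0.015 and 0.015 m and x of spacer0 in the frame of jaw_face above 0.007 m and x of spacer0 in the frame of pad_face below -0.007 m) and contact force between carriage and spacer0 above 2 N) or ((angle between spacer1's own z axis and vertical below 0.12 rad and angle between the x axis of spacer1 and the x axis of fixture, either way round below 0.2 rad and z of spacer1 in the frame of fixture between 0.011 and 0.019 m and y of spacer1 in the frame of fixture between -0.015 and 0.015 m and x of spacer1 in the frame of jaw_face above 0.007 m and x of spacer1 in the frame of pad_face below -0.007 m) and contact force between carriage and spacer1 above 2 N) or ((angle between spacer2's own z axis and vertical below 0.12 rad and angle between the x axis of spacer2 and the x axis of fixture, either way round below 0.2 rad and z of spacer2 in the frame of fixture between 0.011 and 0.019 m and y of spacer2 in the frame of fixture between -0.015 and 0.015 m and x of spacer2 in the frame of jaw_face above 0.007 m and x of spacer2 in the frame of pad_face below -0.007 m) and contact force between carriage and spacer2 above 2 N) or ((angle between spacer3's own z axis and vertical below 0.12 rad and angle between the x axis of spacer3 and the x axis of fixture, either way round below 0.2 rad and z of spacer3 in the frame of fixture between 0.011 and 0.019 m and y of spacer3 in the frame of fixture between -0.015 and 0.015 m and x of spacer3 in the frame of jaw_face above 0.007 m and x of spacer3 in the frame of pad_face below -0.007 m) and contact force between carriage and spacer3 above 2 N)) and (((angle between spacer0's own z axis and vertical below 0.12 rad and angle between the x axis of spacer0 and the x axis of fixture, either way round below 0.2 rad and z of spacer0 in the frame of fixture between 0.011 and 0.019 m and y of spacer0 in the frame of fixture between -0.015 and 0.015 m and x of spacer0 in the frame of jaw_face above 0.007 m and x of spacer0 in the frame of pad_face below -0.007 m) and contact force between anvil and spacer0 above 2 N) or ((angle between spacer1's own z axis and vertical below 0.12 rad and angle between the x axis of spacer1 and the x axis of fixture, either way round below 0.2 rad and z of spacer1 in the frame of fixture between 0.011 and 0.019 m and y of spacer1 in the frame of fixture between -0.015 and 0.015 m and x of spacer1 in the frame of jaw_face above 0.007 m and x of spacer1 in the frame of pad_face below -0.007 m) and contact force between anvil and spacer1 above 2 N) or ((angle between spacer2's own z axis and vertical below 0.12 rad and angle between the x axis of spacer2 and the x axis of fixture, either way round below 0.2 rad and z of spacer2 in the frame of fixture between 0.011 and 0.019 m and y of spacer2 in the frame of fixture between -0.015 and 0.015 m and x of spacer2 in the frame of jaw_face above 0.007 m and x of spacer2 in the frame of pad_face below -0.007 m) and contact force between anvil and spacer2 above 2 N) or ((angle between spacer3's own z axis and vertical below 0.12 rad and angle between the x axis of spacer3 and the x axis of fixture, either way round below 0.2 rad and z of spacer3 in the frame of fixture between 0.011 and 0.019 m and y of spacer3 in the frame of fixture between -0.015 and 0.015 m and x of spacer3 in the frame of jaw_face above 0.007 m and x of spacer3 in the frame of pad_face below -0.007 m) and contact force between anvil and spacer3 above 2 N)) and ((angle between spacer0's own z axis and vertical below 0.12 rad and angle between the x axis of spacer0 and the x axis of fixture, either way round below 0.2 rad and z of spacer0 in the frame of fixture between 0.011 and 0.019 m and y of spacer0 in the frame of fixture between -0.015 and 0.015 m and x of spacer0 in the frame of jaw_face above 0.007 m and x of spacer0 in the frame of pad_face below -0.007 m) or (y of spacer0 in the frame of fixture above 0.05 m or y of spacer0 in the frame of fixture below -0.05 m or x of spacer0 in the frame of fixture above 0.165 m or x of spacer0 in the frame of fixture below -0.165 m)) and ((angle between spacer1's own z axis and vertical below 0.12 rad and angle between the x axis of spacer1 and the x axis of fixture, either way round below 0.2 rad and z of spacer1 in the frame of fixture between 0.011 and 0.019 m and y of spacer1 in the frame of fixture between -0.015 and 0.015 m and x of spacer1 in the frame of jaw_face above 0.007 m and x of spacer1 in the frame of pad_face below -0.007 m) or (y of spacer1 in the frame of fixture above 0.05 m or y of spacer1 in the frame of fixture below -0.05 m or x of spacer1 in the frame of fixture above 0.165 m or x of spacer1 in the frame of fixture below -0.165 m)) and ((angle between spacer2's own z axis and vertical below 0.12 rad and angle between the x axis of spacer2 and the x axis of fixture, either way round below 0.2 rad and z of spacer2 in the frame of fixture between 0.011 and 0.019 m and y of spacer2 in the frame of fixture between -0.015 and 0.015 m and x of spacer2 in the frame of jaw_face above 0.007 m and x of spacer2 in the frame of pad_face below -0.007 m) or (y of spacer2 in the frame of fixture above 0.05 m or y of spacer2 in the frame of fixture below -0.05 m or x of spacer2 in the frame of fixture above 0.165 m or x of spacer2 in the frame of fixture below -0.165 m)) and ((angle between spacer3's own z axis and vertical below 0.12 rad and angle between the x axis of spacer3 and the x axis of fixture, either way round below 0.2 rad and z of spacer3 in the frame of fixture between 0.011 and 0.019 m and y of spacer3 in the frame of fixture between -0.015 and 0.015 m and x of spacer3 in the frame of jaw_face above 0.007 m and x of spacer3 in the frame of pad_face below -0.007 m) or (y of spacer3 in the frame of fixture above 0.05 m or y of spacer3 in the frame of fixture below -0.05 m or x of spacer3 in the frame of fixture above 0.165 m or x of spacer3 in the frame of fixture below -0.165 m)) and contact force between each of the arm, the fingers and spacer0 below 0.3 N and contact force between each of the arm, the fingers and spacer1 below 0.3 N and contact force between each of the arm, the fingers and spacer2 below 0.3 N and contact force between each of the arm, the fingers and spacer3 below 0.3 N and contact force between the fingers and anvil below 0.3 N and contact force between the fingers and carriage above 3 N and linear speed of carriage below 0.01 m/s); the arm keeps its last pose, push and grip.
It fails at once if the piston is moved by more than 30 mm (distance of piston from where it was at the start of the episode above 0.03 m).
It fails at once if the sensor is moved by more than 30 mm (distance of sensor from where it was at the start of the episode above 0.03 m).
It fails at once if the pulley is moved by more than 30 mm (distance of pulley from where it was at the start of the episode above 0.03 m).
It also fails if it takes over 72 s, if anything falls off the work surface, if the arm or the gripper's body presses on something with over 40 N, if the wrist force passes 120 N, or if a joint passes its speed limit or range.

ROBOT

A 7-joint arm with a two-finger parallel gripper is mounted at the origin on the work surface. World frame = base frame: x ahead of the robot, y to its left, z up, the work surface at z = 0. Lengths are in m, angles in rad, forces in N, time in s.
With the tool pointing down it reaches from about 0.35 to 0.9 m from the base axis. Payload 7.2 kg.
Tool frame: the origin (TCP) lies between the finger pads; the fingertips stand 25 mm ahead of it and the grasp point (between the pads) lies 6 mm ahead of it (finger_overhang is the distance from the TCP to the fingertips, in m); y points along the fingers, x is the direction in which the jaws open and shut, and the axes are right-handed (so a half turn about y gives the same grasp; the last joint's range is limited). The gripper opens to 85 mm and grips with 20 to 120 N. Pads are 22 mm wide; open, the fingers measure 114 mm over their backs; the gripper's body (76 mm by 85 mm) begins 54 mm behind the grasp point. The pads swing forward as they close: fully open they stand 13 mm farther back than shut.
Start: joints at [1.126, 0.411, -0.013, 1.596, 0.006, 1.134, -0.082], TCP at [0.23, -0.581, 0.256] pointing down, gripper open.
Joint ranges: [-2.95, 2.95], [-0.29, 1.99], [-1.47, 1.44], [0.14, 2.54], [-1.03, 4.17], [0.13, 1.85], [-2.86, 2.86]. Speed limits (rad/s): [2.39, 2.39, 3.01, 3.01, 3.14, 3.14, 3.14].

INTERFACE

Orientations are given as a rotation vector (axis times angle).
In Python, from plant import state, read_camera, hand_in, recognise, landmark_of, finger_overhang gives the robot as it stands. The module is installed in compiled form; this text tells all that it offers.
- The arm moves only by the tool jog_arm, never from a script. Its argument "rows" is a list of rows, each an object with "dp": the shift along the world's x, y, z in m, a list of three; "twist": the turn about the world's z in rad. In form: [{"dp": [x, y, z], "twist": twist}, ...]. A call has 1 to 8 rows; each row is the pose to reach, as a shift and turn from the pose commanded when the call began; what a row does not reach only later rows make up. A row lasts 1/8 s, in which the tool goes at most 62.5 mm and 10.7 degrees, less where a joint would pass 70% of its speed; a pose out of reach is approached as far as the arm can. A call with a gripper value outside its range is refused whole. "hand" is the opening, from -1 (shut) to 1 (fully open), set as the call begins (left out, the last holds). The fingers move at their own pace and stop on an object; "squeeze" is the grip in N (left out, the last holds). Time passes only in rows, so rows that repeat a pose let the fingers close. It gives the time, the measured TCP pose, the force and the opening at its end, in the units of the state.
- state(): the state, without advancing time (a new reading comes with each control period).
- read_camera(name): name is "scene" or "top"; returns a dict with "frame" (480x640x3 uint8, blue, green, red), "z_map" (480x640 float32, m along the optical axis (not along the pixel's ray), 0 where there is no reading), "camera_matrix" (3x3 intrinsics, pixels), "k1" (the pictures are not rectified: a ray, as slopes to the right and down, at radius r is drawn at 1 + k1 r^2 times it, then the intrinsics apply), "xyz" and "attitude" of the camera in the world. Camera axes: x right, y down, z forward; pixel columns grow to the right and rows downward; lengths in m; the calibration is good to about 2 mm. A picture is of the moment at which its call begins.
- hand_in(): hands the job in, once; it reports no verdict.
Trained networks look in a picture, given as the dict that the camera call returned (one of the last four; its "shot" number tells which), for a name from the list of things; names that differ only in an ending like _2 or _b are one class to them, and where a whole thing is asked for, a point or a joint stands for the part that bears it (a point fixed in the world has none). Each returns a list of dicts, best first, with "p" (0 to 1); they miss things now and then, are a little off and sometimes report something else, mostly with a low value. They report only what shows in the picture. A call takes as long as a camera call.
- recognise(picture, label): "bbox" ([left, top, right, bottom] in pixels, round what is visible of it).
- landmark_of(picture, label): "pixel" ([column, row] in pixels: a listed point, or the origin of a listed thing).
The state is a dict: "clock": time; "joint_positions": joint angles; "qd": joint speeds; "effort": joint torques, N m; "position": TCP position; "tcp_rot": TCP orientation; "contact_force": force on the tool from outside, world axes, zero at the start; "moment": the same for the moment, N m; "width": finger opening in m.
Only numpy, scipy, OpenCV 4.12 (cv2) and the standard library are available. Lean on these libraries where they do the work, as an engineer would, in place of code of your own. Each camera call takes 0.05 s, during which the arm holds its last target. There are 200 camera calls.

## Working session

There is one attempt and no reset: what is moved stays moved. The work goes in short steps, Python scripts to look and compute and a tool call to move; the robot and the scene stay as the last step left them, time stands still between calls to the robot, and variables do not carry over. Pictures are saved under pics/ and viewed, about 8 in all and at most 12, crops included, and the job is handed in when it is done.

Besides the shell and the picture viewer there is one more tool, called after ">>>" as name([rows], argument=value, ...), one row to a line, values as JSON. jog_arm: Moves the arm, as the interface text tells. Its arguments: {"type":"object","properties":{"rows":{"type":"array","items":{"type":"object","properties":{"dp":{"type":"array","items":{"type":"number"}},"twist":{"type":"number"}}}},"hand":{"type":"number"},"squeeze":{"type":"number"}},"required":["rows"]}

```bash
mkdir -p pics; cat > h.py <<'E'
import numpy as np, cv2
from scipy.spatial.transform import Rotation as R
from plant import *
def rot(p):
    a=np.array(p["attitude"],float)
    return a if a.shape==(3,3) else R.from_rotvec(a).as_matrix()
def rays(p,uv):
    K=np.array(p["camera_matrix"]);uv=np.asarray(uv,float).reshape(-1,2)
    d=(uv-[K[0,2],K[1,2]])/[K[0,0],K[1,1]]
    s=d.copy()
    for _ in range(10): s=d/(1+p["k1"]*(s**2).sum(1,keepdims=True))
    return np.c_[s,np.ones(len(s))]
def at_z(p,uv,z):
    d=rays(p,uv)@rot(p).T;o=np.array(p["xyz"]);return o+d*((z-o[2])/d[:,2])[:,None]
def cloud(p):
    v,u=np.mgrid[:480,:640];r=rays(p,np.c_[u.ravel(),v.ravel()])
    return ((r*p["z_map"].reshape(-1,1))@rot(p).T+np.array(p["xyz"])).reshape(480,640,3)
E
python3 - <<'E'
from h import *
s=state();print({k:np.round(v,3) for k,v in s.items()},finger_overhang)
for n in("top","scene"):
    p=read_camera(n);cv2.imwrite(f"pics/{n}1.png",p["frame"]);print(n,p["xyz"],p["attitude"],p["k1"],p["camera_matrix"])
    Z=dict(fixture=0,carriage=.015,jaw_face=.03,post_grip=.07,anvil=.015,pad_face=.03,spacer0=0,piston=0,sensor=0,pulley=0)
    for l,z in Z.items():
        for d in landmark_of(p,l)[:5]: 
            if d["p"]>.2: print(l,round(d["p"],2),np.round(d["pixel"]),np.round(at_z(p,d["pixel"],z)[0],3))
E
```

```text
{'clock': np.float64(0.0), 'joint_positions': array([ 1.126,  0.412, -0.013,  1.597,  0.006,  1.134, -0.082]), 'qd': array([0.   , 0.   , 0.   , 0.001, 0.001, 0.001, 0.   ]), 'effort': array([ 0.0000e+00, -6.0062e+01,  6.8200e-01, -2.9941e+01,  1.4000e-02,
        1.1000e-02,  0.0000e+00]), 'position': array([ 0.23 , -0.581,  0.255]), 'tcp_rot': array([-1.363,  0.928, -0.926]), 'contact_force': array([-0.483, -0.501,  0.363]), 'moment': array([0.022, 0.005, 0.043]), 'width': np.float64(0.086)} 0.025
top [ 0.42692004 -0.02713394  1.1632641 ] [-2.16863374  2.10974102 -0.15242781] -0.0748602100871855 [[624.13491527   0.         315.38489062]
 [  0.         624.13491527 240.89483275]
 [  0.           0.           1.        ]]
fixture 0.76 [237. 267.] [0.549 0.131 0.   ]
fixture 0.31 [467. 336.] [ 0.433 -0.301  0.   ]
carriage 0.77 [251. 267.] [0.548 0.102 0.015]
jaw_face 0.93 [253. 264.] [0.552 0.097 0.03 ]
post_grip 0.67 [299. 268.] [0.543 0.011 0.07 ]
anvil 0.68 [467. 337.] [ 0.431 -0.298  0.015]
anvil 0.67 [210. 264.] [0.553 0.179 0.015]
pad_face 0.9 [212. 262.] [0.554 0.174 0.03 ]
sp
[... 679 characters left out ...]
.131 0.   ]
fixture 0.32 [373. 245.] [0.54  0.119 0.   ]
carriage 0.97 [373. 244.] [0.557 0.107 0.015]
jaw_face 0.6 [373. 236.] [0.552 0.11  0.03 ]
post_grip 0.93 [331. 224.] [0.535 0.026 0.07 ]
anvil 0.77 [401. 233.] [0.55  0.18  0.015]
pad_face 0.69 [402. 230.] [0.56  0.174 0.03 ]
spacer0 0.86 [236. 298.] [ 0.573 -0.177  0.   ]
spacer0 0.72 [216. 265.] [ 0.455 -0.177  0.   ]
spacer0 0.67 [158. 329.] [ 0.588 -0.307 -0.   ]
spacer0 0.62 [147. 277.] [ 0.433 -0.299  0.   ]
piston 0.86 [380. 337.] [ 0.767 -0.023  0.   ]
piston 0.59 [305. 221.] [0.38  0.048 0.   ]
piston 0.43 [238. 301.] [ 0.582 -0.177  0.   ]
sensor 0.6 [307. 222.] [0.383 0.05  0.   ]
pulley 0.63 [482. 286.] [0.75  0.204 0.   ]
```

```bash
python3 - <<'E'
from h import *
p=read_camera("top");C=cloud(p);hsv=cv2.cvtColor(p["frame"],cv2.COLOR_BGR2HSV)
blue=(abs(hsv[...,0].astype(int)-112)<14)&(hsv[...,1]>120)&(hsv[...,2]>50)
for nm,lo,hi in(("fin",.045,.07),("foot",.015,.07)):
    m=(blue&(C[...,2]>lo)&(C[...,2]<hi)).astype(np.uint8)
    n,L,S,_=cv2.connectedComponentsWithStats(m)
    for i in range(1,n):
        if S[i,4]<30: continue
        pt=C[L==i];r=cv2.minAreaRect(pt[:,:2].astype(np.float32))
        print(nm,S[i,4],"c",np.round(r[0],4),np.round(r[1],3),"ang",round(r[2],1),"mean",np.round(pt.mean(0),4))
red=((hsv[...,0]<8)|(hsv[...,0]>172))&(hsv[...,1]>120)&(C[...,2]>.03)
pt=C[red];r=cv2.minAreaRect(pt[:,:2].astype(np.float32));print("red",len(pt),r,pt.mean(0))
# post top, housing/anvil tops
reg=(abs(C[...,0]-.55)<.07)&(C[...,1]>-.05)&(C[...,1]<.31)
for nm,lo,hi in(("post",.08,.1),("high",.05,.065),("mid",.037,.049),("bed",.011,.019)):
    m=(reg&(C[...,2]>lo)&(C[...,2]<hi)).astype(np.uint8);n,L,S,_=cv2.connectedComponentsWithStats(m)
    for i in range(1,n):
        if S[i,4]<60: continue
        q=C[L==i];r=cv2.minAreaRect(q[:,:2].astype(np.float32));print(nm,S[i,4],np.round(r[0],4),np.round(r[1],3),round(r[2],1),"z",q[:,2].mean().round(4),"y",q[:,1].min().round(4),q[:,1].max().round(4))
cv2.imwrite("pics/a.png",cv2.resize(p["frame"][120:400,150:520],(800,600)))
E
```

```text
fin 61 c [ 0.5827 -0.3096] [0.028 0.007] ang 71.4 mean [ 0.5826 -0.3091  0.0573]
fin 64 c [ 0.5727 -0.1789] [0.027 0.007] ang 69.7 mean [ 0.5724 -0.1789  0.0578]
fin 78 c [ 0.4528 -0.177 ] [0.027 0.008] ang 64.2 mean [ 0.4527 -0.1766  0.0578]
fin 72 c [ 0.4358 -0.2995] [0.026 0.008] ang 76.7 mean [ 0.4357 -0.2995  0.0575]
foot 146 c [ 0.5829 -0.3096] [0.039 0.018] ang 73.7 mean [ 0.5808 -0.3075  0.0411]
foot 142 c [ 0.5728 -0.1778] [0.038 0.019] ang 67.5 mean [ 0.5707 -0.1778  0.0422]
foot 196 c [ 0.452  -0.1761] [0.039 0.018] ang 64.5 mean [ 0.4516 -0.1752  0.0408]
foot 217 c [ 0.436  -0.2994] [0.039 0.019] ang 78.2 mean [ 0.4356 -0.2975  0.0392]
red 189 ((0.5529612302780151, 0.17905528843402863), (0.012972296215593815, 0.04435281082987785), 88.93891906738281) [0.55250377 0.17849762 0.04131284]
post 101 [0.5451 0.0069] [0.019 0.018] 44.9 z 0.0893 y -0.0027 0.0165
high 842 [0.555  0.2276] [0.041 0.071] 88.6 z 0.0567 y 0.2064 0.248
high 350 [0.5467 0.0599] [0.034 0.045] 2.3 z 0.0553 y 0.0371 0.0823
mid 176 [0.5529 0.1796] [0.014 0.044] 89.2 z 0.0421 y 0.1725 0.1865
mid 169 [0.5496 0.0958] [0.012 0.044] 87.6 z 0.0427 y 0.0891 0.1027
mid 60 [0.5307 0.0666] [0.026 0.018] 46.9 z 0.0459 y 0.0535 0.0805
bed 4685 [0.5512 0.1319] [0.32  0.091] 87.7 z 0.0149 y -0.0297 0.2932
bed 87 [0.5554 0.1997] [0.018 0.018] 85.3 z 0.015 y 0.1906 0.2081
```

View pics/a.png

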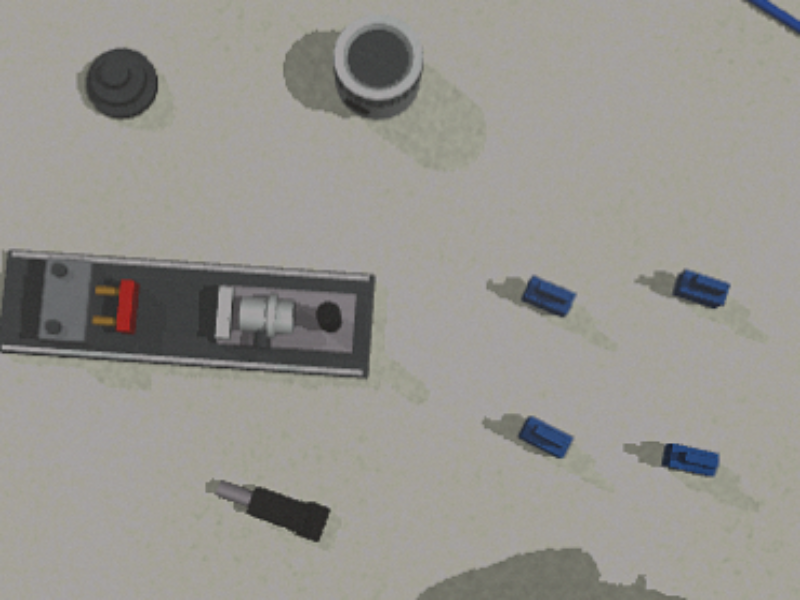

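View pics/scene1.png

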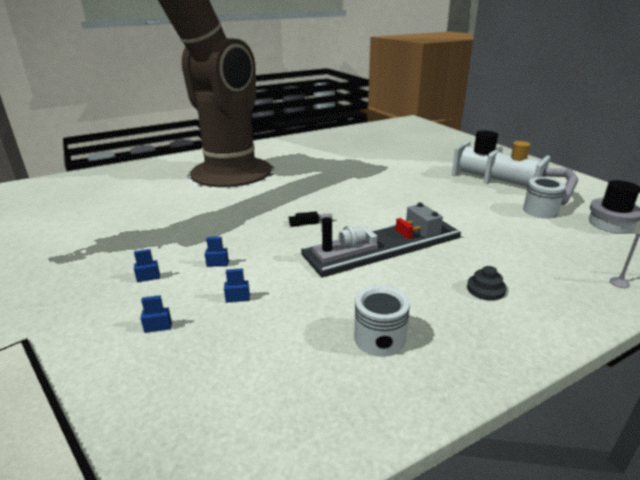

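```bash
python3 - <<'E'
from h import *
s=state();M=R.from_rotvec(s["tcp_rot"]).as_matrix();print(M.round(3),s["position"],"open axis deg",np.degrees(np.arctan2(M[1,0],M[0,0])))
E
```

```text
[[ 0.368 -0.     0.93 ]
 [-0.93  -0.     0.368]
 [ 0.    -1.    -0.   ]] [ 0.22994366 -0.5811635   0.2562993 ] open axis deg -68.41184901753704
```

>>> jog_arm([
  {"dp": [0.04,0.045,-0.02],"twist": -0.1},
  {"dp": [0.085,0.09,-0.04],"twist": -0.2},
  {"dp": [0.125,0.135,-0.06],"twist": -0.3},
  {"dp": [0.165,0.18,-0.08],"twist": -0.4},
  {"dp": [0.205,0.225,-0.1],"twist": -0.5},
  {"dp": [0.245,0.27,-0.12],"twist": -0.6},
  {"dp": [0.285,0.315,-0.125],"twist": -0.7},
  {"dp": [0.32,0.36,-0.125],"twist": -0.74},
], hand=0.1, squeeze=30)

```text
clock: 2.15
position: [0.5502, -0.2205, 0.1307]
tcp_rot: [-1.014, 1.474, -1.473]
contact_force: [2.0, -1.1, -0.3]
width: 0.047
```

>>> jog_arm([
  {"dp": [0.023,0.0425,-0.02],"twist": 0.0},
  {"dp": [0.023,0.0425,-0.04],"twist": 0.0},
  {"dp": [0.023,0.0425,-0.06],"twist": 0.0},
  {"dp": [0.023,0.0425,-0.073],"twist": 0.0},
  {"dp": [0.023,0.0425,-0.073],"twist": 0.0},
])

```text
clock: 2.78
position: [0.5717, -0.1795, 0.0575]
tcp_rot: [-1.016, 1.473, -1.471]
contact_force: [0.2, -0.5, 0.6]
width: 0.0472
```

>>> jog_arm([
  {"dp": [0,0,0],"twist": 0.0},
  {"dp": [0,0,0],"twist": 0.0},
  {"dp": [0,0,0],"twist": 0.0},
  {"dp": [0,0,0],"twist": 0.0},
], hand=-0.7)

```text
clock: 3.28
position: [0.5728, -0.1797, 0.0591]
tcp_rot: [-1.014, 1.47, -1.472]
contact_force: [0.3, -0.5, 5.0]
width: 0.0271
```

>>> jog_arm([
  {"dp": [0,0,0.05],"twist": 0.0},
  {"dp": [0,0,0.1],"twist": 0.1},
  {"dp": [0,0.03,0.125],"twist": 0.27},
  {"dp": [-0.005,0.08,0.125],"twist": 0.45},
  {"dp": [-0.01,0.13,0.125],"twist": 0.63},
  {"dp": [-0.015,0.18,0.125],"twist": 0.81},
  {"dp": [-0.02,0.23,0.125],"twist": 0.99},
  {"dp": [-0.021,0.28,0.125],"twist": 1.17},
])

```text
clock: 4.28
position: [0.5506, 0.1018, 0.1833]
tcp_rot: [-1.489, 0.593, -0.593]
contact_force: [0.9, 0.9, -1.6]
width: 0.0271
```

>>> jog_arm([
  {"dp": [0,0.03,0],"twist": 0.18},
  {"dp": [0,0.05,0],"twist": 0.36},
  {"dp": [0,0.059,0],"twist": 0.54},
  {"dp": [0,0.059,0],"twist": 0.72},
  {"dp": [0,0.059,-0.01],"twist": 0.722},
  {"dp": [0,0.059,-0.01],"twist": 0.722},
])

```text
clock: 5.03
position: [0.5506, 0.1588, 0.172]
tcp_rot: [-1.571, 0.038, -0.035]
contact_force: [-0.4, 0.4, -1.2]
width: 0.0273
```

```bash
cat > look.py <<'E'
from h import *
import sys
s=state();M=R.from_rotvec(s["tcp_rot"]).as_matrix();print(s["clock"],s["position"].round(4) if hasattr(s["position"],'round') else s["position"],"open deg",np.degrees(np.arctan2(M[1,0],M[0,0])).round(2),"w",s["width"],np.round(s["contact_force"],1))
p=read_camera("top");C=cloud(p);hsv=cv2.cvtColor(p["frame"],cv2.COLOR_BGR2HSV)
blue=(abs(hsv[...,0].astype(int)-112)<14)&(hsv[...,1]>120)&(hsv[...,2]>50)
n,L,S,_=cv2.connectedComponentsWithStats((blue&(C[...,2]>.015)&(C[...,2]<.2)).astype(np.uint8))
for i in range(1,n):
    if S[i,4]<30: continue
    pt=C[L==i];r=cv2.minAreaRect(pt[:,:2].astype(np.float32))
    print("blue",S[i,4],np.round(r[0],4),np.round(r[1],3),round(r[2],1),"zmax",pt[:,2].max().round(3))
q=read_camera("scene")
for f,n,(a,b,c,d) in((p,"top",(200,330,170,320)),(q,"scene",(170,300,270,490))):
    cv2.imwrite(f"pics/{sys.argv[1]}_{n}.png",cv2.resize(f["frame"][a:b,c:d],None,fx=3,fy=3,interpolation=cv2.INTER_CUBIC))
E
python3 look.py b; python3 -c "
import cv2,numpy as np
a=cv2.imread('pics/b_top.png');b=cv2.imread('pics/b_scene.png');h=max(a.shape[0],b.shape[0])
" 
```

```text
5.025 [0.5506 0.1588 0.172 ] open deg -2.66 w 0.027265605307348208 [-0.4  0.4 -1.2]
blue 120 [ 0.5796 -0.3095] [0.037 0.013] 72.8 zmax 0.062
blue 185 [ 0.4521 -0.1762] [0.039 0.018] 63.4 zmax 0.063
blue 214 [ 0.4359 -0.2995] [0.04  0.019] 78.3 zmax 0.061
```

View pics/b_scene.png

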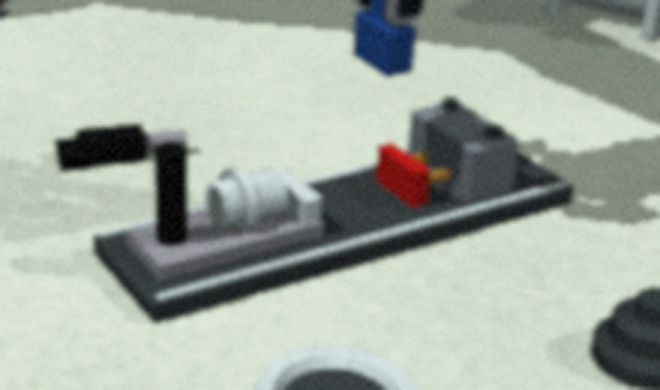

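```bash
cat > sc.py <<'E'
from h import *
p=read_camera("scene");C=cloud(p);hsv=cv2.cvtColor(p["frame"],cv2.COLOR_BGR2HSV)
blue=(abs(hsv[...,0].astype(int)-112)<14)&(hsv[...,1]>120)&(hsv[...,2]>30)
red=((hsv[...,0]<8)|(hsv[...,0]>172))&(hsv[...,1]>120)
a=np.radians(87.6);u=np.array([np.cos(a),np.sin(a)]);v=np.array([-u[1],u[0]]);o=np.array([.5491,.1018])
reg=(C[...,1]>.05)&(C[...,1]<.24)&(abs(C[...,0]-.55)<.06)
for n,m in(("blue",blue&reg),("red",red&reg)):
    q=C[m];s=(q[:,:2]-o)@u;t=(q[:,:2]-o)@v
    print(n,len(q),"s(from jaw) 2/98%",np.percentile(s,[2,98]).round(4),"t",np.percentile(t,[2,98]).round(4),"z",np.percentile(q[:,2],[2,98]).round(4))
E
python3 sc.py
```

```text
blue 381 s(from jaw) 2/98% [0.0487 0.0645] t [-0.0213  0.0165] z [0.1177 0.1717]
red 267 s(from jaw) 2/98% [0.0738 0.0866] t [-0.025  0.019] z [0.0146 0.0437]
```

>>> jog_arm([
  {"dp": [0.001,0.0025,-0.03],"twist": 0},
  {"dp": [0.001,0.0025,-0.06],"twist": 0},
  {"dp": [0.001,0.0025,-0.085],"twist": 0},
  {"dp": [0.001,0.0025,-0.093],"twist": 0},
  {"dp": [0.001,0.0025,-0.097],"twist": 0},
  {"dp": [0.001,0.0025,-0.098],"twist": 0},
])

```text
clock: 5.92
position: [0.5528, 0.1622, 0.076]
tcp_rot: [-1.57, 0.032, -0.034]
contact_force: [0.3, 0.1, -0.7]
width: 0.0272
```

>>> jog_arm([
  {"dp": [0,0,-0.0015],"twist": 0},
  {"dp": [0,0,-0.0025],"twist": 0},
  {"dp": [0,0,-0.0025],"twist": 0},
])

```text
clock: 6.3
position: [0.5527, 0.1622, 0.074]
tcp_rot: [-1.57, 0.032, -0.034]
contact_force: [-2.3, -0.2, 7.0]
width: 0.027
```

Seated (7 N up). Release, rise.

>>> jog_arm([
  {"dp": [0,0,0.001],"twist": 0},
  {"dp": [0,0,0.001],"twist": 0},
  {"dp": [0,0,0.001],"twist": 0},
], hand=0.1)

```text
clock: 6.68
position: [0.5524, 0.162, 0.0738]
tcp_rot: [-1.57, 0.033, -0.033]
contact_force: [0.2, -0.3, -0.5]
width: 0.047
```

>>> jog_arm([
  {"dp": [0,0,0.03],"twist": 0},
  {"dp": [0,0,0.07],"twist": 0},
  {"dp": [-0.01,-0.05,0.09],"twist": 0.16},
  {"dp": [-0.025,-0.1,0.09],"twist": 0.32},
  {"dp": [-0.04,-0.15,0.09],"twist": 0.48},
  {"dp": [-0.055,-0.2,0.09],"twist": 0.64},
  {"dp": [-0.07,-0.25,0.09],"twist": 0.8},
  {"dp": [-0.085,-0.3,0.09],"twist": 0.96},
])

```text
clock: 7.68
position: [0.4667, -0.1396, 0.1639]
tcp_rot: [-1.448, -0.721, 0.72]
contact_force: [1.4, 0.2, 0.3]
width: 0.0469
```

```bash
python3 look.py c; python3 sc.py
```

```text
7.675 [ 0.4667 -0.1396  0.1639] open deg 52.9 w 0.04690354959510029 [1.4 0.2 0.3]
blue 160 [ 0.5821 -0.3094] [0.04  0.018] 69.9 zmax 0.062
blue 161 [0.5515 0.1607] [0.019 0.039] 88.7 zmax 0.077
blue 414 s(from jaw) 2/98% [0.0517 0.0682] t [-0.0228  0.0156] z [0.0152 0.0724]
red 106 s(from jaw) 2/98% [0.0746 0.1058] t [-0.0256  0.0018] z [0.0159 0.0434]
```

View pics/c_top.png

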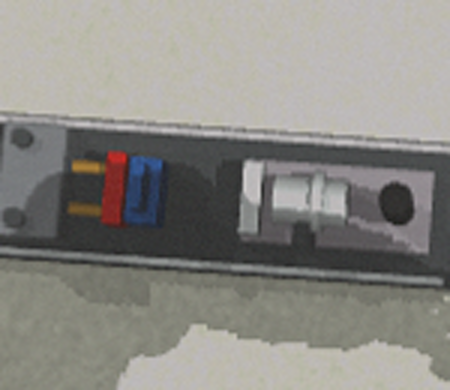

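>>> jog_arm([
  {"dp": [-0.0145,-0.038,-0.02],"twist": 0.17},
  {"dp": [-0.0145,-0.038,-0.05],"twist": 0.2},
  {"dp": [-0.0145,-0.038,-0.07],"twist": 0.2},
  {"dp": [-0.0145,-0.038,-0.07],"twist": 0.2},
])

```text
clock: 8.32
position: [0.4524, -0.1745, 0.0928]
tcp_rot: [-1.387, -0.869, 0.871]
contact_force: [0.8, 1.2, 0.5]
width: 0.047
```

>>> jog_arm([
  {"dp": [0,-0.0023,-0.02],"twist": 0},
  {"dp": [0,-0.0023,-0.0335],"twist": 0},
  {"dp": [0,-0.0023,-0.0335],"twist": 0},
])

```text
clock: 8.7
position: [0.4527, -0.1776, 0.0601]
tcp_rot: [-1.389, -0.87, 0.87]
contact_force: [0.8, 0.1, 0.4]
width: 0.0473
```

>>> jog_arm([
  {"dp": [0,0,0],"twist": 0.0},
  {"dp": [0,0,0],"twist": 0.0},
  {"dp": [0,0,0],"twist": 0.0},
  {"dp": [0,0,0],"twist": 0.0},
], hand=-0.7)

```text
clock: 9.2
position: [0.4534, -0.1782, 0.0609]
tcp_rot: [-1.391, -0.87, 0.869]
contact_force: [0.0, 1.4, 5.5]
width: 0.0272
```

>>> jog_arm([
  {"dp": [0,0,0.05],"twist": 0},
  {"dp": [0,0,0.1],"twist": -0.08},
  {"dp": [0.02,0.04,0.125],"twist": -0.26},
  {"dp": [0.04,0.09,0.125],"twist": -0.44},
  {"dp": [0.055,0.14,0.125],"twist": -0.62},
  {"dp": [0.07,0.19,0.125],"twist": -0.8},
  {"dp": [0.085,0.24,0.125],"twist": -0.98},
  {"dp": [0.095,0.285,0.125],"twist": -1.164},
])

```text
clock: 10.2
position: [0.548, 0.1083, 0.1851]
tcp_rot: [-1.571, 0.041, -0.04]
contact_force: [0.4, 0.8, -1.1]
width: 0.0273
```

>>> jog_arm([
  {"dp": [0.003,0.02,0],"twist": 0},
  {"dp": [0.003,0.03,0],"twist": 0},
  {"dp": [0.003,0.03,-0.04],"twist": 0},
  {"dp": [0.003,0.03,-0.04],"twist": 0},
  {"dp": [0.003,0.03,-0.04],"twist": 0},
])

```text
clock: 10.82
position: [0.5511, 0.1355, 0.1461]
tcp_rot: [-1.571, 0.037, -0.037]
contact_force: [0.8, 0.1, -0.6]
width: 0.027
```

```bash
python3 look.py d
```

```text
10.825 [0.5511 0.1355 0.1461] open deg -2.68 w 0.026963820184659964 [ 0.8  0.1 -0.6]
blue 115 [ 0.5797 -0.3095] [0.037 0.012] 74.1 zmax 0.065
blue 214 [ 0.4358 -0.2994] [0.039 0.019] 77.7 zmax 0.064
```

>>> jog_arm([
  {"dp": [0.0,0.0015,-0.03],"twist": 0},
  {"dp": [0.0,0.0015,-0.055],"twist": 0},
  {"dp": [0.0,0.0015,-0.065],"twist": 0},
  {"dp": [0.0,0.0015,-0.069],"twist": 0},
  {"dp": [0.0,0.0015,-0.0715],"twist": 0},
  {"dp": [0.0,0.0015,-0.0715],"twist": 0},
])

```text
clock: 11.68
position: [0.5519, 0.1384, 0.0756]
tcp_rot: [-1.57, 0.034, -0.038]
contact_force: [0.0, -0.6, 4.3]
width: 0.0269
```

Seated; release and go for the third spacer (0.583, -0.3095, ~72°).

>>> jog_arm([
  {"dp": [0,0,0.001],"twist": 0},
  {"dp": [0,0,0.001],"twist": 0},
  {"dp": [0,0,0.001],"twist": 0},
], hand=0.1)

```text
clock: 12.05
position: [0.5509, 0.1382, 0.0749]
tcp_rot: [-1.57, 0.036, -0.036]
contact_force: [-0.1, 0.4, -0.3]
width: 0.047
```

>>> jog_arm([
  {"dp": [0,0,0.03],"twist": 0},
  {"dp": [0,0,0.07],"twist": 0.1},
  {"dp": [0.005,-0.055,0.09],"twist": 0.27},
  {"dp": [0.01,-0.11,0.09],"twist": 0.45},
  {"dp": [0.015,-0.165,0.09],"twist": 0.63},
  {"dp": [0.02,-0.22,0.09],"twist": 0.81},
  {"dp": [0.025,-0.275,0.09],"twist": 0.99},
  {"dp": [0.03,-0.33,0.09],"twist": 1.17},
])

```text
clock: 13.05
position: [0.5808, -0.1937, 0.1649]
tcp_rot: [-1.386, -0.879, 0.878]
contact_force: [1.7, 0.6, -0.1]
width: 0.0469
```

```bash
python3 look.py e
```

```text
13.05 [ 0.5808 -0.1937  0.1649] open deg 64.74 w 0.04694028180927091 [ 1.7  0.6 -0.1]
blue 172 [0.5516 0.1603] [0.019 0.04 ] 88.1 zmax 0.076
blue 180 [0.5519 0.1386] [0.019 0.04 ] 88.2 zmax 0.077
blue 95 [ 0.4377 -0.2901] [0.021 0.019] 77.4 zmax 0.063
```

View pics/e_top.png

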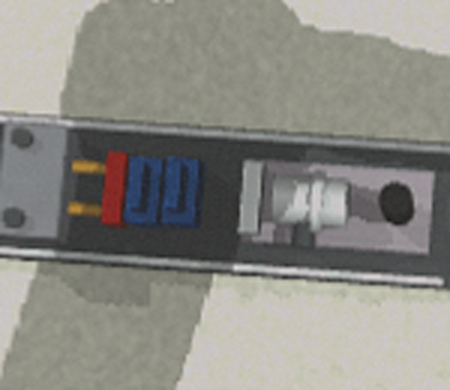

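>>> jog_arm([
  {"dp": [0.002,-0.06,0],"twist": 0.13},
  {"dp": [0.002,-0.116,-0.03],"twist": 0.13},
  {"dp": [0.002,-0.116,-0.065],"twist": 0.13},
  {"dp": [0.002,-0.116,-0.07],"twist": 0.13},
  {"dp": [0.002,-0.116,-0.07],"twist": 0.13},
])

```text
clock: 13.78
position: [0.5834, -0.3063, 0.0954]
tcp_rot: [-1.341, -0.975, 0.973]
contact_force: [-0.5, 0.3, 0.1]
width: 0.047
```

>>> jog_arm([
  {"dp": [-0.0005,-0.003,-0.02],"twist": 0},
  {"dp": [-0.0005,-0.003,-0.035],"twist": 0},
  {"dp": [-0.0005,-0.003,-0.035],"twist": 0},
])

```text
clock: 14.15
position: [0.5814, -0.3103, 0.0582]
tcp_rot: [-1.34, -0.972, 0.974]
contact_force: [0.6, 1.1, -0.4]
width: 0.0472
```

>>> jog_arm([
  {"dp": [0,0,0],"twist": 0.0},
  {"dp": [0,0,0],"twist": 0.0},
  {"dp": [0,0,0],"twist": 0.0},
  {"dp": [0,0,0],"twist": 0.0},
], hand=-0.7)

```text
clock: 14.65
position: [0.5825, -0.3109, 0.0601]
tcp_rot: [-1.343, -0.973, 0.973]
contact_force: [0.0, -0.5, 0.2]
width: 0.0273
```

>>> jog_arm([
  {"dp": [0,0,0.05],"twist": 0},
  {"dp": [0,0,0.1],"twist": -0.1},
  {"dp": [-0.003,0.05,0.125],"twist": -0.28},
  {"dp": [-0.008,0.105,0.125],"twist": -0.46},
  {"dp": [-0.013,0.16,0.125],"twist": -0.64},
  {"dp": [-0.018,0.215,0.125],"twist": -0.82},
  {"dp": [-0.023,0.27,0.125],"twist": -1.0},
  {"dp": [-0.028,0.325,0.125],"twist": -1.18},
])

```text
clock: 15.65
position: [0.5539, 0.0159, 0.1851]
tcp_rot: [-1.57, -0.054, 0.053]
contact_force: [0.9, -0.3, -1.1]
width: 0.0275
```

>>> jog_arm([
  {"dp": [-0.004,0.05,0],"twist": -0.12},
  {"dp": [-0.004,0.09,0],"twist": -0.12},
  {"dp": [-0.004,0.101,-0.01],"twist": -0.12},
  {"dp": [-0.004,0.101,-0.04],"twist": -0.12},
  {"dp": [-0.004,0.101,-0.04],"twist": -0.12},
  {"dp": [-0.004,0.101,-0.04],"twist": -0.12},
])

```text
clock: 16.4
position: [0.5507, 0.1146, 0.1453]
tcp_rot: [-1.571, 0.037, -0.037]
contact_force: [0.6, -0.1, -0.4]
width: 0.0271
```

```bash
python3 look.py f
```

```text
16.4 [0.5507 0.1146 0.1453] open deg -2.69 w 0.02706613739976178 [ 0.6 -0.1 -0.4]
blue 210 [ 0.4358 -0.2994] [0.039 0.019] 78.2 zmax 0.063
```

View pics/f_scene.png

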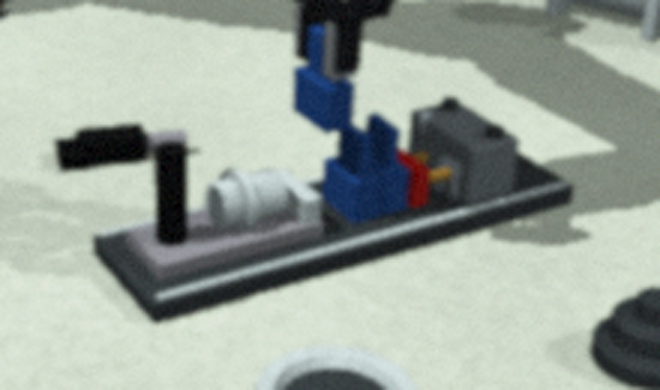

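>>> jog_arm([
  {"dp": [0.0,0.001,-0.02],"twist": 0},
  {"dp": [0.0,0.001,-0.038],"twist": 0},
  {"dp": [0.0,0.001,-0.046],"twist": 0},
  {"dp": [0.0,0.001,-0.052],"twist": 0},
  {"dp": [0.0,0.001,-0.052],"twist": 0},
])

```text
clock: 17.12
position: [0.5502, 0.1162, 0.0926]
tcp_rot: [-1.571, 0.036, -0.036]
contact_force: [0.4, 0.5, -0.9]
width: 0.0273
```

No contact; inserted 12 mm below neighbours' tops. Lower on.

>>> jog_arm([
  {"dp": [0.0,0,-0.008],"twist": 0},
  {"dp": [0.0,0,-0.014],"twist": 0},
  {"dp": [0.0,0,-0.017],"twist": 0},
  {"dp": [0.0,0,-0.0185],"twist": 0},
  {"dp": [0.0,0,-0.0185],"twist": 0},
])

```text
clock: 17.75
position: [0.5502, 0.1162, 0.075]
tcp_rot: [-1.571, 0.036, -0.036]
contact_force: [-2.3, -1.1, 5.6]
width: 0.0272
```

>>> jog_arm([
  {"dp": [0,0,0.001],"twist": 0},
  {"dp": [0,0,0.001],"twist": 0},
  {"dp": [0,0,0.001],"twist": 0},
], hand=0.1)

```text
clock: 18.12
position: [0.5504, 0.1162, 0.0753]
tcp_rot: [-1.57, 0.036, -0.036]
contact_force: [-0.6, -1.1, 0.2]
width: 0.0466
```

>>> jog_arm([
  {"dp": [0,0,0.03],"twist": 0},
  {"dp": [0,0,0.07],"twist": 0},
  {"dp": [0,-0.05,0.09],"twist": 0},
  {"dp": [-0.005,-0.109,0.09],"twist": 0},
  {"dp": [-0.005,-0.109,0.09],"twist": 0},
  {"dp": [-0.005,-0.109,0.09],"twist": 0},
])

```text
clock: 18.88
position: [0.5453, 0.0073, 0.1653]
tcp_rot: [-1.57, 0.037, -0.037]
contact_force: [0.5, -0.5, -0.2]
width: 0.0469
```

```bash
python3 look.py g
```

```text
18.875 [0.5453 0.0073 0.1653] open deg -2.69 w 0.046936851668855334 [ 0.5 -0.5 -0.2]
blue 174 [0.5516 0.1609] [0.019 0.039] 86.4 zmax 0.079
blue 175 [0.5518 0.1388] [0.019 0.039] 87.7 zmax 0.078
blue 196 [0.5496 0.1139] [0.02  0.039] 87.2 zmax 0.077
blue 216 [ 0.4358 -0.299 ] [0.039 0.019] 77.8 zmax 0.062
```

View pics/g_scene.png

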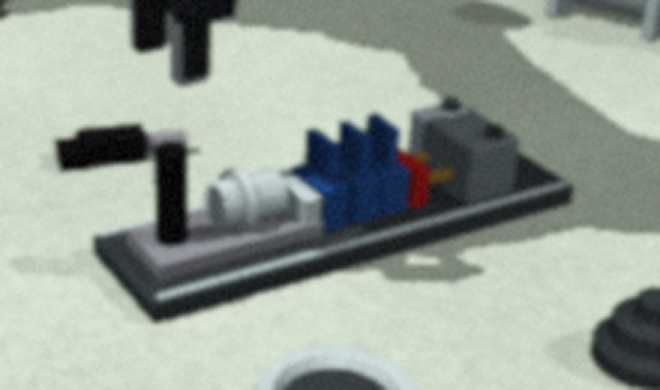

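>>> jog_arm([
  {"dp": [0,0.001,-0.03],"twist": 0},
  {"dp": [0,0.001,-0.06],"twist": 0},
  {"dp": [0,0.001,-0.08],"twist": 0},
  {"dp": [0,0.001,-0.089],"twist": 0},
  {"dp": [0,0.001,-0.089],"twist": 0},
])

```text
clock: 19.6
position: [0.5451, 0.0092, 0.076]
tcp_rot: [-1.57, 0.036, -0.034]
contact_force: [0.0, -0.2, 0.3]
width: 0.0472
```

>>> jog_arm([
  {"dp": [0,0,0],"twist": 0.0},
  {"dp": [0,0,0],"twist": 0.0},
  {"dp": [0,0,0],"twist": 0.0},
  {"dp": [0,0,0],"twist": 0.0},
  {"dp": [0,0,0],"twist": 0.0},
], hand=-1, squeeze=80)

```text
clock: 20.23
position: [0.5462, 0.0084, 0.0774]
tcp_rot: [-1.57, 0.034, -0.038]
contact_force: [0.3, 0.6, 5.9]
width: 0.0184
```

>>> jog_arm([
  {"dp": [0,0.002,0],"twist": 0},
  {"dp": [0,0.004,0],"twist": 0},
  {"dp": [0,0.006,0],"twist": 0},
  {"dp": [0,0.006,0],"twist": 0},
])

```text
clock: 20.72
position: [0.5464, 0.0134, 0.0774]
tcp_rot: [-1.571, 0.035, -0.039]
contact_force: [2.2, -2.1, 6.0]
width: 0.0181
```

>>> jog_arm([
  {"dp": [0,0.001,0],"twist": 0},
  {"dp": [0,0.002,0],"twist": 0},
  {"dp": [0,0.003,0],"twist": 0},
  {"dp": [0,0.003,0],"twist": 0},
])

```text
clock: 21.22
position: [0.5465, 0.016, 0.0774]
tcp_rot: [-1.572, 0.035, -0.039]
contact_force: [0.1, -3.5, 6.1]
width: 0.0179
```

>>> jog_arm([
  {"dp": [0,0.001,0],"twist": 0},
  {"dp": [0,0.002,0],"twist": 0},
  {"dp": [0,0.003,0],"twist": 0},
  {"dp": [0,0.003,0],"twist": 0},
])

```text
clock: 21.72
position: [0.5466, 0.0187, 0.0774]
tcp_rot: [-1.572, 0.035, -0.039]
contact_force: [2.2, -3.7, 5.8]
width: 0.0182
```

>>> jog_arm([
  {"dp": [0,0.001,0],"twist": 0},
  {"dp": [0,0.002,0],"twist": 0},
  {"dp": [0,0.002,0],"twist": 0},
])

```text
clock: 22.1
position: [0.5467, 0.0201, 0.0774]
tcp_rot: [-1.573, 0.035, -0.04]
contact_force: [2.4, -5.2, 5.5]
width: 0.0186
```

>>> jog_arm([
  {"dp": [0,0.001,0],"twist": 0},
  {"dp": [0,0.002,0],"twist": 0},
  {"dp": [0,0.002,0],"twist": 0},
])

```text
clock: 22.48
position: [0.5467, 0.0215, 0.0774]
tcp_rot: [-1.573, 0.036, -0.04]
contact_force: [2.6, -6.8, 5.5]
width: 0.0181
```

>>> jog_arm([
  {"dp": [0,0.001,0],"twist": 0},
  {"dp": [0,0.002,0],"twist": 0},
  {"dp": [0,0.002,0],"twist": 0},
])

```text
clock: 22.85
position: [0.5468, 0.0232, 0.0774]
tcp_rot: [-1.574, 0.036, -0.04]
contact_force: [3.2, -7.8, 7.4]
width: 0.018
```

```bash
python3 look.py h; python3 sc.py
```

```text
22.85 [0.5468 0.0232 0.0774] open deg -2.77 w 0.018025583140851596 [ 3.2 -7.8  7.4]
blue 498 [0.5516 0.1463] [0.059 0.04 ] 87.9 zmax 0.078
blue 215 [ 0.436 -0.299] [0.039 0.02 ] 77.3 zmax 0.062
blue 779 s(from jaw) 2/98% [0.0206 0.0734] t [-0.0239  0.006 ] z [0.0164 0.0726]
red 90 s(from jaw) 2/98% [0.0783 0.0981] t [-0.0257 -0.0025] z [0.015  0.0436]
```

View pics/h_top.png

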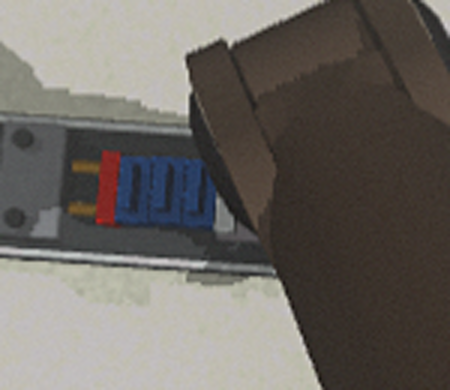

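>>> jog_arm([
  {"dp": [0,0.001,0],"twist": 0},
  {"dp": [0,0.002,0],"twist": 0},
  {"dp": [0,0.003,0],"twist": 0},
  {"dp": [0,0.004,0],"twist": 0},
  {"dp": [0,0.005,0],"twist": 0},
  {"dp": [0,0.005,0],"twist": 0},
  {"dp": [0,0.005,0],"twist": 0},
  {"dp": [0,0.005,0],"twist": 0},
])

```text
clock: 24.0
position: [0.5469, 0.0272, 0.0774]
tcp_rot: [-1.575, 0.036, -0.041]
contact_force: [2.7, -10.5, 5.8]
width: 0.0184
```

```bash
python3 look.py i; python3 sc.py;python3 - <<'E'
from h import *
p=read_camera("top");C=cloud(p);hsv=cv2.cvtColor(p["frame"],cv2.COLOR_BGR2HSV)
red=((hsv[...,0]<8)|(hsv[...,0]>172))&(hsv[...,1]>120)&(C[...,2]>.03)
q=C[red&(abs(C[...,0]-.55)<.05)];r=cv2.minAreaRect(q[:,:2].astype(np.float32));print(len(q),r,q.mean(0))
E
```

```text
24.0 [0.5469 0.0272 0.0774] open deg -2.82 w 0.018415915127266903 [  2.7 -10.5   5.8]
blue 493 [0.5517 0.1498] [0.059 0.04 ] 88.4 zmax 0.079
blue 216 [ 0.436  -0.2991] [0.038 0.019] 78.4 zmax 0.062
blue 794 s(from jaw) 2/98% [0.0254 0.0771] t [-0.0236  0.0055] z [0.0159 0.0726]
red 94 s(from jaw) 2/98% [0.0814 0.0947] t [-0.0263 -0.0004] z [0.0158 0.0434]
159 ((0.5531272292137146, 0.18655648827552795), (0.012255333364009857, 0.04374086111783981), 86.52214050292969) [0.55267919 0.18668352 0.04216695]
```

View pics/i_scene.png

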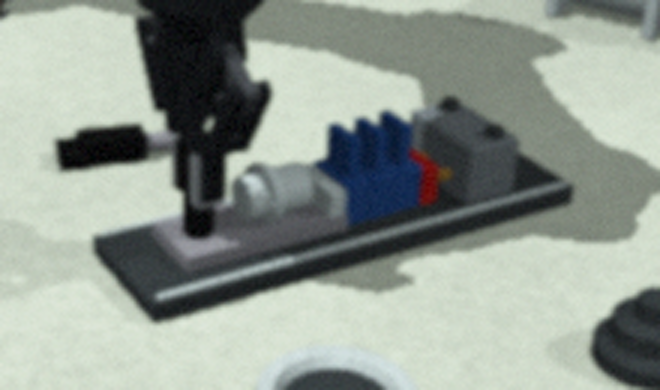

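```bash
python3 -c "
from plant import *
print(hand_in())"
```

```text
the job is handed in; nothing more can be done
None
```

I stood three blue spacers side by side in the gap, which measured about 70 mm. I then gripped the black post at 80 N and pushed the jaw along until the stack tightened. The job was handed in at about 24 s in that state, still holding the post.

What the last checks showed:
- **Pad:** the red pad had moved about 7.5 to 8 mm of its 16 mm in the top camera. The push was 10.5 N; less about 3.2 N for the jaw's return spring, that leaves about 7.3 N, which fits half travel.
- **Stack:** the three spacers show as one upright block about 59 mm long, on the bed's centre line. It was within about 1° of square, going by the fitted outline.
- **Everything else:** the fourth spacer is still on the bench. I kept the arm clear of the piston, sensor and pulley, though I did not measure their positions again.

None of the checks failed. The two cameras disagreed by 1 to 2 mm along the fixture, and the trained networks put the gap at about 77 mm in the top camera and 64 mm in the scene camera. I used the depth reading of 70 mm, and the third spacer fitted without touching its neighbours.

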